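# Start and run home the winged nut on a tape spindle

## Task

Fetch the winged nut from the coaster and screw it onto the threaded stud of the tape spindle, so that its flange sits fully down on the roll of blue tape. Set it upright on the stud, turn it gently backward (anticlockwise from above) until you feel it drop into the thread start, then run it forward (clockwise) until it is home, never forcing it, and let go; leave the stapler, the pencil cup and the bottle alone.

Things in the scene. Friction and masses are not known exactly. Their poses are not given: they have to be found in the camera images.
- nut_grip (a point): Grasp point of the winged nut (grey plastic, 60 to 130 g), on its axis, 48 mm above its flat underside, z up. From below: round flange 90 mm across, 4 mm thick; round hub 38 mm across up to 26 mm; then an upright grip bar from 26 to 56 mm, 50 mm long (x), 12 mm thick (y). Pinch the bar across its thickness, fingertips above 26 mm. At the start it stands on the coaster
- nut_base (a point): Centre of the nut's flat underside, same axes as nut_grip. Here opens the blind bore, 28 mm across and 22 mm deep, with three lugs at its mouth, 120 degrees apart (the first on +x), each 3.4 mm wide and 2.8 mm high, reaching in to 9 mm from the axis; these ride in the stud's thread
- dispenser: The tape spindle, fixed: black round foot 132 mm across, 12 mm high; grey hub 69 mm across; the roll around it; the upright white threaded stud in the middle. Origin: centre of the foot's underside, z up along the stud. The stud does not turn; the angle of its thread differs each time and is not reported (this frame does not tell it): it must be felt. Over 100 N summed over its lugs (0.5 N m against a nib) is forcing it
- stud_tip (a point): Top of the stud, 68.5 mm above the table: a cone 9 mm across here, widening to the 16 mm core 7 mm lower. Thread 26 mm across, right-handed: forward is clockwise from above; three starts 120 degrees apart, lead 22.5 mm per turn, 1.6 mm vertical play
- stud_land (a point): Stud axis at the flat lands, 59.5 mm up. Each of 3 starts, going clockwise: land 74 degrees, stop nib 12 degrees and 3 mm high, open thread start 34 degrees. A nut set down has its underside about here (lugs on lands) or 3 mm higher (on nibs), sometimes at once in the starts. From here clockwise it jams on the nibs; anticlockwise by 0 to 105 degrees (farthest off the nibs) it drops
- stud_start (a point): Stud axis where the nut's underside is once dropped into the thread starts, 53 mm up (52 to 54.5): some 6 mm below the lands. Further anticlockwise the nibs stop it here. Clockwise by about 60 to 100 degrees, descending 3.9 mm per rad, it runs down to stud_base; about 30 degrees more draws it snug (the turning load rises)
- stud_base (a point): Point on the stud's axis at the level of the roll's top (48 mm above the table), where the nut's underside centre must end up
- roll_mid (a point): Centre of the roll of blue painter's tape, 100 mm across outside, 76 mm inside, 36 mm high, lying loose around the hub on the foot, its top 48 mm above the table
- coaster: Round white ceramic coaster 104 mm across, 8 mm thick, stuck to the table; origin at the centre of its underside
- stapler_mid (a point): Silver aluminium press-button stapler 140 mm long (its y), 36 mm wide, 53 mm high, the middle of it; bystander
- cup_mid (a point): Teal plastic pencil cup 78 mm across, 100 mm high, pencils to 170 mm; its centre; bystander
- bottle_mid (a point): Brown glass bottle 64 mm across, 170 mm high; its centre; bystander
Not all that is in view belongs to the job. What is meant by the part that bears nut_grip is not purple, red or turquoise, and is the larger of those in its own colour.

How it is judged:
On the way:
1. the nut sits upright in the thread start: dropped below the lands but not yet run on (horizontal distance between nut_base and stud_base below 0.004 m and angle between nut_base's own z axis and vertical below 0.12 rad and z of nut_base in the frame of stud_base between 0.0025 and 0.0075 m), for 0.1 s.
At the end, for the whole second after the job is handed in: the nut is on the stud, upright within 0.06 rad and centred within 4 mm, its underside no more than 1 mm above the level of the roll's top; the roll still lies flat on the foot; nothing is held (horizontal distance between nut_base and stud_base below 0.004 m and angle between each of nut_base, roll_mid's own z axis and vertical below 0.06 rad and z of nut_base in the frame of stud_base below 0.001 m and z of roll_mid in the frame of dispenser below 0.033 m); the robot touches nothing.
It fails at once if the nut is forced: more than 100 N between nut and spindle (contact force between nut and dispenser above 100 N).
It fails at once if the stapler is pushed more than 20 mm (distance of stapler_mid from where it was at the start of the episode above 0.02 m).
It fails at once if the cup is pushed more than 20 mm or tipped (distance of cup_mid from where it was at the start of the episode above 0.02 m).
It fails at once if the bottle is pushed more than 20 mm or tipped (distance of bottle_mid from where it was at the start of the episode above 0.02 m).
It also fails if it takes over 72 s, if anything falls off the work surface, if the arm or the gripper's body presses on something with over 40 N, if the wrist force passes 120 N, or if a joint passes its speed limit or range.

## Robot

A 7-joint arm with a two-finger parallel gripper is mounted at the origin on the work surface. World frame = base frame: x ahead of the robot, y to its left, z up, the work surface at z = 0. Lengths are in m, angles in rad, forces in N, time in s.
With the tool pointing down it reaches from about 0.4 to 0.75 m from the base axis. Payload 19.5 kg.
Tool frame: the origin (TCP) lies where the fingers leave the gripper's body, on its centre line; the fingertips stand 73 mm ahead of it and the grasp point (between the pads) lies 54 mm ahead of it; z points along the fingers, y is the direction in which the jaws open and shut (so a half turn about z gives the same grasp; the last joint's range is limited). The gripper opens to 85 mm and grips with 20 to 120 N. Pads are 22 mm wide; open, the fingers measure 114 mm over their backs; the gripper's body (76 mm by 85 mm) begins 54 mm behind the grasp point. The pads swing forward as they close: fully open they stand 13 mm farther back than shut.
Start: joints at [-1.271, 0.707, -0.028, 1.485, 0.022, 0.951, -0.075], TCP at [0.193, 0.542, 0.304] pointing down, gripper open.
Joint ranges: [-2.71, 2.71], [-0.32, 2.16], [-1.57, 1.52], [0, 2.45], [-1.46, 4.6], [0, 2.02], [-2.83, 2.83]. Speed limits (rad/s): [1.89, 1.89, 2.57, 2.57, 3.01, 3.01, 3.01].

## Interface

Orientations are given as a unit quaternion [x, y, z, w].
In Python, from cell import bot gives the robot as it stands. The module is installed in compiled form; this text tells all that it offers.
- The arm moves only by the tool step_arm, never from a script. Its argument "steps" is a list of rows, each an object with "gripper": the finger opening in mm, from 0 to 85.4; "linear": the shift along the tool's x, y, z in mm, a list of three; "turn": the turn about the tool's z in degrees. In form: [{"gripper": gripper, "linear": [x, y, z], "turn": turn}, ...]. A call has 1 to 12 rows; each row is the pose to reach, as a shift and turn from the pose commanded when the call began, along the tool's axes at that moment; what a row does not reach only later rows make up. A row lasts 1/10 s, in which the tool goes at most 50 mm and 8.59 degrees, less where a joint would pass 70% of its speed; a pose out of reach is approached as far as the arm can. A call with a gripper value outside its range is refused whole. The fingers move at their own pace and stop on an object; "grip_force" is the grip in N (left out, the last holds). Time passes only in rows, so rows that repeat a pose let the fingers close. It gives the time, the measured TCP pose, the force and the opening at its end, in the units of the state.
- bot.get_obs(): the state, without advancing time (a new reading comes with each control period).
- bot.get_image(name): name is "scene" or "top"; returns a dict with "frame" (400x640x3 uint8, blue, green, red), "fx", "fy", "cx", "cy" (pixels), "extrinsics" (4x4, takes a point from camera to world coordinates). Camera axes: x right, y down, z forward; pixel columns grow to the right and rows downward; lengths in m; the calibration is good to about 2 mm. A picture is of the moment at which its call begins. There is no depth.
- bot.job_done(): hands the job in, once; it reports no verdict.
Trained networks look in a picture, given as the dict that the camera call returned (one of the last four; its "shot" number tells which), for a name from the list of things; names that differ only in an ending like _2 or _b are one class to them, and where a whole thing is asked for, a point or a joint stands for the part that bears it (a point fixed in the world has none). Each returns a list of dicts, best first, with "score" (0 to 1); they miss things now and then, are a little off and sometimes report something else, mostly with a low value. They report only what shows in the picture. A call takes as long as a camera call. They do not tell look-alikes from the thing itself.
- bot.outline_of(picture, query): "mask" (400x640 bool, what is visible of it) and "bbox" ([centre column, centre row, width, height] in pixels, round what is visible of it).
- bot.mark_of(picture, query): "position" ([column, row] in pixels: a listed point, or the origin of a listed thing).
The state is a dict: "time": time; "joints": joint angles; "dq": joint speeds; "tau": joint torques, N m; "eef_pos": TCP position; "tool_rot": TCP orientation; "force": force on the tool from outside, world axes, zero at the start; "ft_torque": the same for the moment, N m; "gripper_width": finger opening in m.
Only numpy, scipy, OpenCV 4.12 (cv2) and the standard library are available. Lean on these libraries where they do the work, as an engineer would, in place of code of your own. Each camera call takes 0.05 s, during which the arm holds its last target. There are 200 camera calls.

## Working session

There is one attempt and no reset: what is moved stays moved. The work goes in short steps, Python scripts to look and compute and a tool call to move; the robot and the scene stay as the last step left them, time stands still between calls to the robot, and variables do not carry over. Pictures are saved under pics/ and viewed, about 8 in all and at most 12, crops included, and the job is handed in when it is done.

Besides the shell and the picture viewer there is one more tool, called after "Call:" as name(argument=value, ...) on one line, values as JSON. step_arm: Moves the arm, as the interface text tells. Its arguments: {"type":"object","properties":{"steps":{"type":"array","items":{"type":"object","properties":{"gripper":{"type":"number"},"linear":{"type":"array","items":{"type":"number"}},"turn":{"type":"number"}}}},"grip_force":{"type":"number"}},"required":["steps"]}

```bash
mkdir -p pics; cat > h.py <<'E'
import numpy as np, cv2
from cell import bot
def ray(p,uv):
    E=np.array(p["extrinsics"]);d=E[:3,:3]@np.array([(uv[0]-p["cx"])/p["fx"],(uv[1]-p["cy"])/p["fy"],1]);return E[:3,3],d
def atz(p,uv,z):
    o,d=ray(p,uv);return o+d*(z-o[2])/d[2]
def proj(p,X):
    E=np.linalg.inv(np.array(p["extrinsics"]));c=E[:3,:3]@np.array(X)+E[:3,3];return np.array([p["fx"]*c[0]/c[2]+p["cx"],p["fy"]*c[1]/c[2]+p["cy"]])
def tri(p1,u1,p2,u2):
    o1,d1=ray(p1,u1);o2,d2=ray(p2,u2);d1/=np.linalg.norm(d1);d2/=np.linalg.norm(d2)
    A=np.stack([d1,-d2],1);s=np.linalg.lstsq(A,o2-o1,rcond=None)[0]
    a=o1+d1*s[0];b=o2+d2*s[1];return (a+b)/2,np.linalg.norm(a-b)
E
python3 - <<'E'
from h import *
np.set_printoptions(precision=4,suppress=True)
o=bot.get_obs();print({k:np.round(v,4) for k,v in o.items()})
P={n:bot.get_image(n) for n in("scene","top")}
for n,p in P.items():
    cv2.imwrite(f"pics/{n}0.png",p["frame"]);print(n,p["fx"],np.array(p["extrinsics"])[:3,3])
for q in["nut_grip","nut_base","stud_tip","stud_base","dispenser","coaster","stapler_mid","cup_mid","bottle_mid","roll_mid"]:
    for n,p in P.items():
        print(q,n,[(np.round(m["position"],1).tolist(),round(m["score"],2)) for m in bot.mark_of(p,q)[:5]])
E
```

```text
{'time': np.float64(0.0), 'joints': array([-1.2707,  0.7071, -0.0276,  1.485 ,  0.022 ,  0.9509, -0.0755]), 'dq': array([-0.0001, -0.    ,  0.0007,  0.    ,  0.    , -0.0011, -0.    ]), 'tau': array([ -0.0007, -88.323 ,   1.2347, -23.6157,   0.0169,   0.0068,
         0.0001]), 'eef_pos': array([0.1927, 0.5416, 0.3034]), 'tool_rot': array([ 0.1701,  0.9854, -0.0005, -0.0001]), 'force': array([ 0.3879, -0.0757,  0.3153]), 'ft_torque': array([0.0278, 0.0019, 0.0305]), 'gripper_width': np.float64(0.0853)}
scene 458.4401621916186 [ 1.3263 -0.4381  1.1004]
top 407.91539813138735 [0.4221 0.0153 1.0246]
nut_grip scene [([272.0, 220.3], 0.96), ([294.3, 183.6], 0.96), ([274.6, 260.6], 0.95), ([246.7, 193.2], 0.7), ([312.0, 248.0], 0.67)]
nut_grip top [([378.0, 173.2], 0.83), ([399.0, 229.8], 0.81), ([356.1, 271.8], 0.75), ([412.3, 280.1], 0.65), ([421.1, 179.7], 0.64)]
nut_base scene [([276.6, 267.0], 0.96), ([294.3, 190.5], 0.88), ([274.8, 225.7], 0.81), ([250.8, 197.7], 0.79), ([313.9, 256.5], 0.53)]
nut_base top [([416.9, 180.3], 0.98), ([403.4, 225.5], 0.91), ([407.4, 283.0], 0.74), ([353.1, 271.0], 0.74), ([280.2, 220.2], 0.68)]
stud_tip scene [([357.5, 184.0], 0.73), ([360.0, 191.9], 0.73)]
stud_tip top [([282.1, 216.9], 0.56)]
stud_base scene [([365.9, 188.3], 0.94)]
stud_base top [([285.5, 219.9], 0.83)]
dispenser scene [([363.6, 197.0], 0.61)]
dispenser top [([287.9, 224.7], 0.66)]
coaster scene [([268.8, 231.3], 0.65)]
coaster top [([401.1, 224.9], 0.78)]
stapler_mid scene [([358.5, 257.6], 0.8)]
stapler_mid top [([341.6, 144.6], 0.9)]
cup_mid scene [([431.0, 165.7], 0.92)]
cup_mid top [([189.9, 210.4], 0.92), ([281.8, 219.7], 0.67), ([287.7, 221.7], 0.31)]
bottle_mid scene [([215.1, 264.6], 0.97)]
bottle_mid top [([493.6, 185.1], 0.65)]
roll_mid scene []
roll_mid top [([288.5, 222.2], 0.67)]
```

View pics/scene0.png

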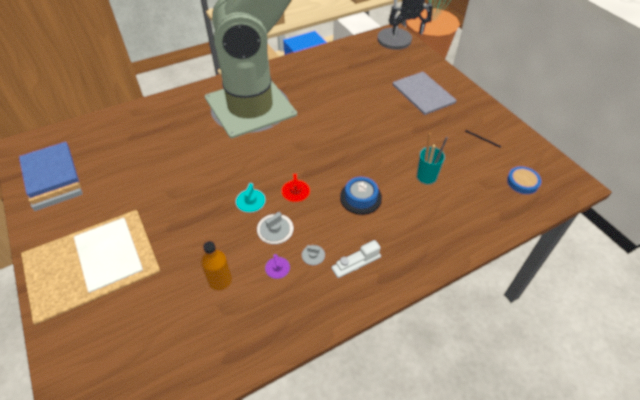

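View pics/top0.png

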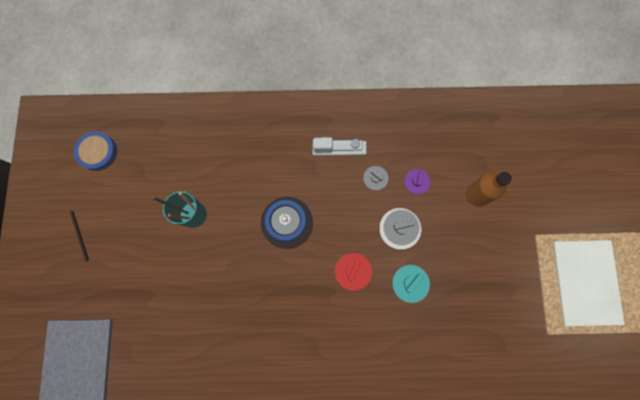

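The grey candidates are the nut on the coaster (top 400,229; scene 272,225) and a smaller grey one (top 376,178; scene 313,254). The other nuts are red, purple and turquoise. The one on the coaster is the larger grey nut, so it fits. I'll confirm with a crop and measure.

```bash
python3 - <<'E'
from h import *
np.set_printoptions(precision=4,suppress=True)
S=bot.get_image("scene");T=bot.get_image("top")
a=cv2.resize(T["frame"][150:310,330:450],None,fx=3.3,fy=3.3,interpolation=2)
b=cv2.resize(S["frame"][165:285,230:330],None,fx=3.8,fy=3.8,interpolation=2)
h=max(a.shape[0],b.shape[0]);pad=lambda i:cv2.copyMakeBorder(i,0,h-i.shape[0],0,0,0)
cv2.imwrite("pics/crop1.png",np.hstack([pad(a),pad(b)]))
for q,z,t,s in[("coaster",0,(401,225),(269,231)),("nut_grip",.056,(399,229),(272,220)),("nut_base",.008,(403,225),(275,226)),("dispenser",0,(288,224),(364,197)),("stud_tip",.0685,(285,219),(360,188)),("stud_base",.048,(285,220),(366,188)),("stapler_mid",.026,(341,145),(358,257)),("cup_mid",.05,(180,208),(431,166)),("bottle_mid",.085,(490,185),(215,265))]:
    u={}
    for n,p,e in(("t",T,t),("s",S,s)):
        L=[m for m in bot.mark_of(p,q) if np.hypot(*(np.array(m["position"])-e))<16]
        if L:u[n]=L[0]["position"];print(q,n,np.round(u[n],1),atz(p,u[n],z),round(L[0]["score"],2))
    if len(u)==2:print("   tri",*tri(T,u["t"],S,u["s"]))
# outlines
for q,z,e in[("coaster",.008,(401,228)),("nut_grip",.012,(400,228)),("dispenser",.012,(287,222)),("roll_mid",.048,(285,220))]:
    for m in bot.outline_of(T,q)[:6]:
        if np.hypot(*(np.array(m["bbox"][:2])-e))<14:
            c,_=cv2.minEnclosingCircle(np.argwhere(m["mask"])[:,::-1].astype(np.float32));mm=np.argwhere(m["mask"])
            print(q,m["bbox"],"circ",c,_,atz(T,c,z),"diam",2*_/T["fx"]*(1.025-z))
E
```

```text
coaster s [272.2 228.8] [ 0.5539 -0.1681  0.    ] 0.76
nut_grip t [404.9 227.6] [ 0.5563 -0.1671  0.056 ] 0.92
nut_grip s [271.9 218.4] [ 0.5594 -0.1668  0.056 ] 0.84
   tri [ 0.557  -0.1668  0.0533] 0.0016336049434885393
nut_base t [402.2 224. ] [ 0.5722 -0.1698  0.008 ] 0.73
nut_base s [276.4 227.3] [ 0.5606 -0.1569  0.008 ] 0.7
   tri [ 0.571  -0.1639  0.0252] 0.006134590540472184
dispenser t [287.  220.8] [0.5874 0.1209 0.    ] 0.79
dispenser s [361.5 198.7] [0.5835 0.1264 0.    ] 0.88
   tri [0.5871 0.1217 0.0062] 0.0032098255794208255
stud_tip t [282.1 220. ] [0.5785 0.1255 0.0685] 0.9
stud_tip s [359.1 182.6] [0.5723 0.1191 0.0685] 0.67
   tri [0.5761 0.1213 0.0719] 0.008318790721694736
stud_base t [283.5 220.2] [0.5813 0.1244 0.048 ] 0.67
stud_base s [361.2 186.2] [0.573  0.1279 0.048 ] 0.74
   tri [0.5797 0.1232 0.0572] 0.0005058649082554824
stapler_mid t [340.5 143.1] [ 0.7829 -0.0194  0.026 ] 0.97
stapler_mid s [358.1 258.1] [ 0.7778 -0.01    0.026 ] 0.71
   tri [ 0.7812 -0.0164  0.0348] 0.006070392877902667
cup_mid t [187.4 211.1] [0.608  0.3579 0.05  ] 0.82
cup_mid s [428.2 165.7] [0.6039 0.3617 0.05  ] 0.84
   tri [0.6074 0.3569 0.0552] 0.001548106777491054
bottle_mid t [492.  187.7] [ 0.6433 -0.3729  0.085 ] 0.76
bottle_mid s [214.6 262.4] [ 0.639  -0.3644  0.085 ] 0.89
   tri [ 0.6425 -0.3672  0.0927] 0.005359822121352505
nut_grip [400.1, 229.7, 42.3, 34.4] circ (400.5, 227.80555725097656) 18.365493774414062 [ 0.5621 -0.1643  0.012 ] diam 0.09121619472422621
dispenser [286.0, 223.1, 51.2, 54.7] circ (286.5, 222.5) 26.73023223876953 [0.5812 0.1209 0.012 ] diam 0.13276147643316932
roll_mid [287.5, 222.4, 40.4, 45.7] circ (285.62115478515625, 220.5641326904297) 21.56755828857422 [0.5803 0.1193 0.048 ] diam 0.10331311122092032
```

View pics/crop1.png

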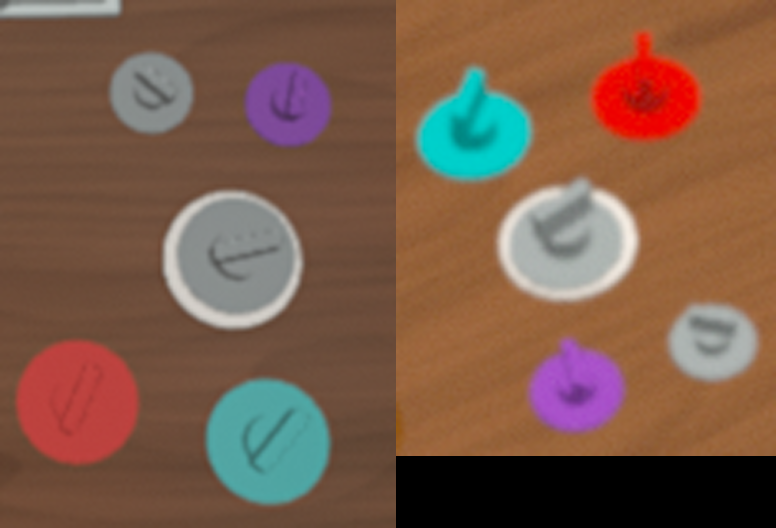

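The crop shows the nut on the coaster is the large plain grey one. Its bar runs in the top image from about (394,229) to (415,224), so bar yaw is about 103° and tool y should be about 13°. Next I'll refine the centres by fitting circle edges.

```bash
cat >> h.py <<'E'
from scipy.optimize import minimize
from scipy.ndimage import map_coordinates
A=np.linspace(0,2*np.pi,180,endpoint=False)
def samp(p,img,x,y,r,z):
    E=np.linalg.inv(np.array(p["extrinsics"]));X=np.stack([x+r*np.cos(A),y+r*np.sin(A),0*A+z]);c=E[:3,:3]@X+E[:3,3:]
    return np.stack([map_coordinates(img[...,k],[p["fy"]*c[1]/c[2]+p["cy"],p["fx"]*c[0]/c[2]+p["cx"]],order=1) for k in range(3)])
def fit(p,x,y,r,z,rng=.012,d=.003):
    img=cv2.GaussianBlur(p["frame"],(0,0),.8).astype(float)
    def s(x,y):
        g=samp(p,img,x,y,r+d,z)-samp(p,img,x,y,r-d,z)
        return np.median(np.linalg.norm(g,axis=0))+np.linalg.norm(np.median(g,axis=1))
    G=np.arange(-rng,rng+1e-9,.001);M=np.array([[s(x+a,y+b) for b in G] for a in G])
    w=np.where(M>M.max()*.93,M-M.max()*.93,0);w/=w.sum()
    return np.array([x+(w.sum(1)*G).sum(),y+(w.sum(0)*G).sum()]),M.max()
E
python3 - <<'E'
from h import *
S=bot.get_image("scene");T=bot.get_image("top")
for nm,x,y,r,z in[("coaster",.561,-.165,.052,.008),("flange",.561,-.166,.045,.012),("foot",.583,.122,.066,.012),("rollout",.58,.122,.05,.048),("hub",.58,.122,.0345,.048)]:
    for n,p in(("top",T),("scene",S)):
        c,m=fit(p,x,y,r,z);print(nm,n,np.round(c,4),round(m,1))
img=cv2.resize(T["frame"][190:255,250:320],None,fx=8,fy=8,interpolation=2);im2=cv2.resize(S["frame"][165:225,325:395],None,fx=8,fy=8,interpolation=2)
h=520
cv2.imwrite("pics/stud.png",cv2.resize(np.hstack([img[:480],im2[:480]]),None,fx=.7,fy=.7))
E
```

```text
coaster top [ 0.5616 -0.1631] 290.8
coaster scene [ 0.5627 -0.1632] 183.6
flange top [ 0.5644 -0.1661] 129.0
flange scene [ 0.5644 -0.1662] 65.2
foot top [0.5821 0.121 ] 81.5
foot scene [0.5862 0.1195] 108.7
rollout top [0.5828 0.1215] 143.4
rollout scene [0.5802 0.1244] 121.9
hub top [0.5814 0.1205] 166.8
hub scene [0.5849 0.1208] 136.2
```

View pics/stud.png

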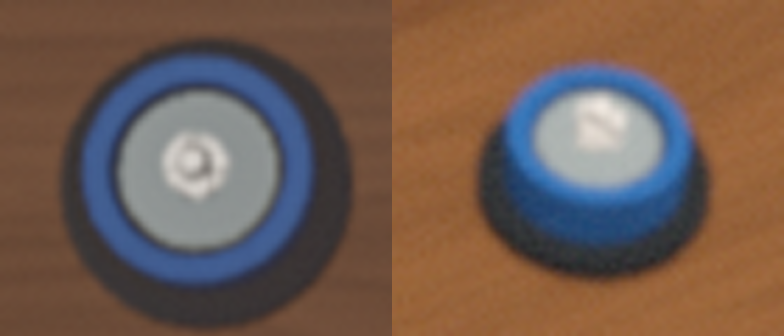

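Call:
step_arm(steps=[{"linear": [0,0,0],"turn": 8.5,"gripper": 85},{"linear": [0,0,0],"turn": 8.5,"gripper": 85}])

```text
time: 2.6
eef_pos: [0.1926, 0.5418, 0.3039]
tool_rot: [0.244, 0.97, -0.0, 0.0]
force: [0.7, 0.5, -0.1]
gripper_width: 0.085
```

Call:
step_arm(steps=[{"linear": [-662,-448,0],"turn": 48.8,"gripper": 85},{"linear": [-662,-448,0],"turn": 48.8,"gripper": 85},{"linear": [-662,-448,0],"turn": 48.8,"gripper": 85},{"linear": [-662,-448,0],"turn": 48.8,"gripper": 85},{"linear": [-662,-448,0],"turn": 48.8,"gripper": 85},{"linear": [-662,-448,0],"turn": 48.8,"gripper": 85},{"linear": [-662,-448,0],"turn": 48.8,"gripper": 85},{"linear": [-662,-448,0],"turn": 48.8,"gripper": 85},{"linear": [-662,-448,0],"turn": 48.8,"gripper": 85},{"linear": [-662,-448,0],"turn": 48.8,"gripper": 85},{"linear": [-662,-448,0],"turn": 48.8,"gripper": 85},{"linear": [-662,-448,0],"turn": 48.8,"gripper": 85}])

```text
time: 3.8
eef_pos: [0.4735, 0.0091, 0.3041]
tool_rot: [0.62, 0.785, 0.0, 0.0]
force: [1.0, 1.2, -0.8]
gripper_width: 0.0848
```

Call:
step_arm(steps=[{"linear": [-191,48,0],"turn": 0,"gripper": 85},{"linear": [-191,48,0],"turn": 0,"gripper": 85},{"linear": [-191,48,0],"turn": 0,"gripper": 85},{"linear": [-191,48,0],"turn": 0,"gripper": 85},{"linear": [-191,48,100],"turn": 0,"gripper": 85},{"linear": [-191,48,100],"turn": 0,"gripper": 85},{"linear": [-191,48,100],"turn": 0,"gripper": 85},{"linear": [-191,48,100],"turn": 0,"gripper": 85}])

```text
time: 4.6
eef_pos: [0.5631, -0.164, 0.2051]
tool_rot: [0.621, 0.784, -0.0, -0.0]
force: [0.5, -0.1, 1.5]
gripper_width: 0.085
```

Call:
step_arm(steps=[{"linear": [-2.3,0.8,50],"turn": 0,"gripper": 85},{"linear": [-2.3,0.8,90],"turn": 0,"gripper": 85},{"linear": [-2.3,0.8,94],"turn": 0,"gripper": 85},{"linear": [-2.3,0.8,94],"turn": 0,"gripper": 85}])

```text
time: 5.0
eef_pos: [0.5651, -0.1662, 0.1122]
tool_rot: [0.621, 0.784, 0.0, 0.001]
force: [-0.1, -0.8, 0.3]
gripper_width: 0.0848
```

```bash
python3 - <<'E'
from h import *
S=bot.get_image("scene");T=bot.get_image("top")
o=bot.get_obs();print(o["eef_pos"],o["force"])
a=cv2.resize(S["frame"][150:260,225:335],None,fx=4.5,fy=4.5,interpolation=2)
cv2.imwrite("pics/pre.png",a)
E
```

```text
[ 0.56544146 -0.16636924  0.11300807] [ 0.35737125 -0.92849659  0.03787723]
```

View pics/pre.png

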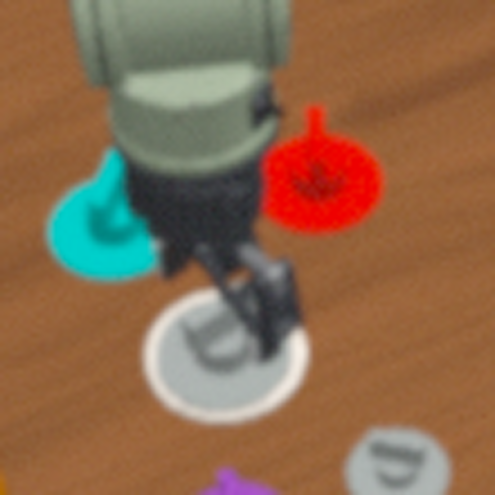

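The fingers straddle the bar: near fingertip at crop (265,358) is where it should be, bar at (220,325). Closing now.

Call:
step_arm(steps=[{"linear": [0,0,1],"turn": 0,"gripper": 40},{"linear": [0,0,1],"turn": 0,"gripper": 20},{"linear": [0,0,1],"turn": 0,"gripper": 10},{"linear": [0,0,1],"turn": 0,"gripper": 5},{"linear": [0,0,1],"turn": 0,"gripper": 5},{"linear": [0,0,1],"turn": 0,"gripper": 5},{"linear": [0,0,1],"turn": 0,"gripper": 5},{"linear": [0,0,1],"turn": 0,"gripper": 5}], grip_force=50)

```text
time: 5.9
eef_pos: [0.5643, -0.1662, 0.1092]
tool_rot: [0.622, 0.783, 0.0, 0.0]
force: [-0.1, 0.0, 5.6]
gripper_width: 0.0112
```

```bash
python3 - <<'E'
from h import *
T=bot.get_image("top");S=bot.get_image("scene")
o=bot.get_obs();print({k:np.round(o[k],4) for k in("time","eef_pos","tool_rot","force","ft_torque","gripper_width")})
for n,p in(("top",T),("scene",S)):print(n,fit(p,.5644,-.1661,.045,.012,.008))
E
```

```text
{'time': np.float64(6.0), 'eef_pos': array([ 0.5643, -0.1662,  0.1092]), 'tool_rot': array([6.218e-01, 7.832e-01, 0.000e+00, 2.000e-04]), 'force': array([-0.988 ,  0.1109,  5.4547]), 'ft_torque': array([ 0.0615,  0.0359, -0.0544]), 'gripper_width': np.float64(0.0113)}
top (array([ 0.56583374, -0.1581    ]), np.float64(22.109862983340832))
scene (array([ 0.57230934, -0.1731652 ]), np.float64(70.17817561035011))
```

Call:
step_arm(steps=[{"linear": [0,0,-15],"turn": 0,"gripper": 5},{"linear": [0,0,-50],"turn": 0,"gripper": 5},{"linear": [0,0,-100],"turn": 0,"gripper": 5},{"linear": [37,11,-100],"turn": 0,"gripper": 5},{"linear": [77,23,-100],"turn": 0,"gripper": 5},{"linear": [117,35,-100],"turn": 0,"gripper": 5},{"linear": [157,47,-100],"turn": 0,"gripper": 5},{"linear": [197,59,-100],"turn": 0,"gripper": 5},{"linear": [237,71,-100],"turn": 0,"gripper": 5},{"linear": [262,78,-100],"turn": 0,"gripper": 5},{"linear": [275.7,82.3,-100],"turn": 0,"gripper": 5},{"linear": [275.7,82.3,-100],"turn": 0,"gripper": 5}])

```text
time: 7.2
eef_pos: [0.5817, 0.1226, 0.2094]
tool_rot: [0.621, 0.784, 0.0, -0.0]
force: [-0.6, -1.9, -0.6]
gripper_width: 0.0113
```

```bash
python3 - <<'E'
from h import *
bot.get_image("top");bot.get_image("top")
T=bot.get_image("top");S=bot.get_image("scene")
o=bot.get_obs();print({k:np.round(o[k],4) for k in("time","eef_pos","tool_rot","force","ft_torque","gripper_width")})
z=o["eef_pos"][2]-.1012+.004
for n,p in(("top",T),("scene",S)):print(n,fit(p,.582,.121,.045,z,.010))
a=cv2.resize(S["frame"][120:230,310:420],None,fx=5,fy=5,interpolation=2)
cv2.imwrite("pics/held.png",a)
E
```

```text
{'time': np.float64(7.4), 'eef_pos': array([0.5819, 0.1194, 0.2091]), 'tool_rot': array([ 6.225e-01,  7.826e-01, -3.000e-04,  3.000e-04]), 'force': array([-0.1256,  0.5756, -0.6767]), 'ft_torque': array([-0.0158, -0.0104,  0.0245]), 'gripper_width': np.float64(0.0111)}
top (array([0.57889453, 0.1279648 ]), np.float64(19.433599295028273))
scene (array([0.57785791, 0.12233985]), np.float64(115.754524511504))
```

View pics/held.png

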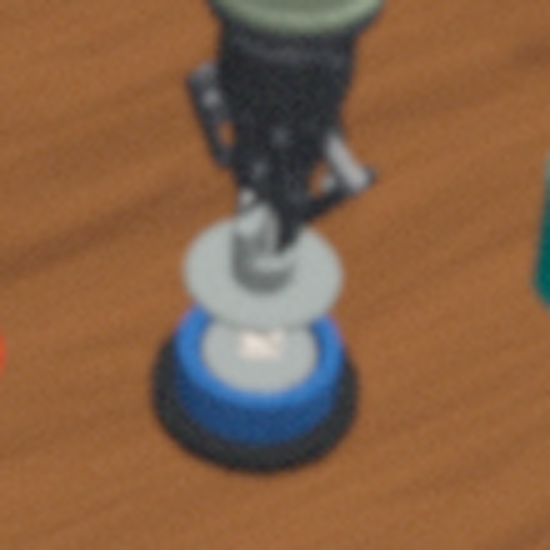

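Call:
step_arm(steps=[{"linear": [0,0,20],"turn": 0,"gripper": 5},{"linear": [0,0,35],"turn": 0,"gripper": 5},{"linear": [0,0,36],"turn": 0,"gripper": 5},{"linear": [0,0,36],"turn": 0,"gripper": 5},{"linear": [0,0,36],"turn": 0,"gripper": 5}])

```text
time: 7.9
eef_pos: [0.5821, 0.1207, 0.1738]
tool_rot: [0.622, 0.783, 0.0, 0.0]
force: [0.7, -0.5, -0.6]
gripper_width: 0.0108
```

```bash
cat > s.py <<'E'
from h import *
L=[]
for i in range(3):
    bot.get_image("top");o=bot.get_obs();L.append(o)
m=lambda k:np.round(np.mean([x[k] for x in L],axis=0),4)
q=m("tool_rot");print({k:m(k).tolist() for k in("time","eef_pos","force","ft_torque")},"std",np.std([x["eef_pos"] for x in L],axis=0).round(4),"yaw_y",round(np.degrees(2*np.arctan2(q[1],q[0]))-90,2),"base z",round(m("eef_pos")[2]-.1012,4),"j7",np.round(o["joints"][6],3))
E
python3 s.py
```

```text
{'time': 8.0, 'eef_pos': [0.582, 0.1209, 0.1736], 'force': [-0.15, -0.619, -0.9729], 'ft_torque': [-0.0074, 0.009, -0.002]} std [0.     0.0001 0.0001] yaw_y 13.11 base z 0.0724 j7 0.15
```

Call:
step_arm(steps=[{"linear": [0,0,2],"turn": 0,"gripper": 5},{"linear": [0,0,4],"turn": 0,"gripper": 5},{"linear": [0,0,5],"turn": 0,"gripper": 5},{"linear": [0,0,5.5],"turn": 0,"gripper": 5},{"linear": [0,0,5.5],"turn": 0,"gripper": 5}])

```text
time: 8.55
eef_pos: [0.5818, 0.1211, 0.1673]
tool_rot: [0.622, 0.783, -0.0, 0.0]
force: [-0.1, 0.2, -0.0]
gripper_width: 0.0109
```

```bash
python3 s.py
```

```text
{'time': 8.65, 'eef_pos': [0.5818, 0.1211, 0.1674], 'force': [-0.1378, 0.2693, -0.7165], 'ft_torque': [0.0112, 0.0239, 0.007]} std [0. 0. 0.] yaw_y 13.12 base z 0.0662 j7 0.152
```

Call:
step_arm(steps=[{"linear": [0,0,0.7],"turn": 0,"gripper": 5},{"linear": [0,0,1.4],"turn": 0,"gripper": 5},{"linear": [0,0,2],"turn": 0,"gripper": 5},{"linear": [0,0,2],"turn": 0,"gripper": 5}])

```text
time: 9.1
eef_pos: [0.5817, 0.1211, 0.1653]
tool_rot: [0.622, 0.783, -0.0, -0.0]
force: [-0.0, -0.7, -1.2]
gripper_width: 0.0111
```

```bash
python3 s.py
```

```text
{'time': 9.2, 'eef_pos': [0.5818, 0.1211, 0.1654], 'force': [-0.4914, -0.0851, -0.7539], 'ft_torque': [-0.0294, -0.0094, -0.0117]} std [0. 0. 0.] yaw_y 13.12 base z 0.0642 j7 0.152
```

Call:
step_arm(steps=[{"linear": [0,0,0.5],"turn": 0,"gripper": 5},{"linear": [0,0,1.0],"turn": 0,"gripper": 5},{"linear": [0,0,1.5],"turn": 0,"gripper": 5},{"linear": [0,0,1.5],"turn": 0,"gripper": 5}])

```text
time: 9.65
eef_pos: [0.5818, 0.1211, 0.1638]
tool_rot: [0.622, 0.783, -0.0, -0.0]
force: [-0.4, 0.5, -0.6]
gripper_width: 0.0116
```

```bash
python3 s.py
```

```text
{'time': 9.75, 'eef_pos': [0.5818, 0.1211, 0.1639], 'force': [-0.3046, -0.442, -1.2427], 'ft_torque': [-0.0143, 0.0058, 0.0078]} std [0. 0. 0.] yaw_y 13.12 base z 0.0627 j7 0.152
```

Call:
step_arm(steps=[{"linear": [0,0,0.5],"turn": 0,"gripper": 5},{"linear": [0,0,1.0],"turn": 0,"gripper": 5},{"linear": [0,0,1.5],"turn": 0,"gripper": 5},{"linear": [0,0,1.5],"turn": 0,"gripper": 5}])

```text
time: 10.2
eef_pos: [0.5818, 0.1211, 0.1623]
tool_rot: [0.622, 0.783, -0.0, -0.0]
force: [-0.7, 0.7, -1.1]
gripper_width: 0.011
```

```bash
python3 s.py
```

```text
{'time': 10.3, 'eef_pos': [0.5818, 0.1211, 0.1624], 'force': [-0.2311, 0.2842, -1.4143], 'ft_torque': [0.0187, -0.0065, 0.0221]} std [0. 0. 0.] yaw_y 13.12 base z 0.0612 j7 0.153
```

Call:
step_arm(steps=[{"linear": [0,0,0.5],"turn": 0,"gripper": 5},{"linear": [0,0,1.0],"turn": 0,"gripper": 5},{"linear": [0,0,1.5],"turn": 0,"gripper": 5},{"linear": [0,0,1.5],"turn": 0,"gripper": 5}])

```text
time: 10.75
eef_pos: [0.5818, 0.1211, 0.1608]
tool_rot: [0.622, 0.783, -0.0, 0.0]
force: [1.3, 0.6, -1.3]
gripper_width: 0.0108
```

```bash
python3 s.py
```

```text
{'time': 10.85, 'eef_pos': [0.5818, 0.1211, 0.1609], 'force': [0.5817, 0.5819, -0.5078], 'ft_torque': [0.1119, -0.1298, 0.0217]} std [0. 0. 0.] yaw_y 13.12 base z 0.0597 j7 0.153
```

Call:
step_arm(steps=[{"linear": [0,0,0.3],"turn": 0,"gripper": 5},{"linear": [0,0,0.6],"turn": 0,"gripper": 5},{"linear": [0,0,1],"turn": 0,"gripper": 5},{"linear": [0,0,1],"turn": 0,"gripper": 5}])

```text
time: 11.3
eef_pos: [0.5819, 0.1211, 0.16]
tool_rot: [0.622, 0.783, 0.0, 0.0]
force: [0.3, 0.5, 1.9]
gripper_width: 0.0115
```

```bash
python3 s.py
```

```text
{'time': 11.4, 'eef_pos': [0.5818, 0.1211, 0.16], 'force': [0.6087, -0.0491, 2.1914], 'ft_torque': [0.1433, -0.0869, 0.0134]} std [0. 0. 0.] yaw_y 13.12 base z 0.0588 j7 0.153
```

Call:
step_arm(steps=[{"linear": [0,0,0.4],"turn": 0,"gripper": 5},{"linear": [0,0,0.4],"turn": -4,"gripper": 5},{"linear": [0,0,0.4],"turn": -8,"gripper": 5},{"linear": [0,0,0.4],"turn": -8,"gripper": 5}])

```text
time: 11.85
eef_pos: [0.582, 0.121, 0.1598]
tool_rot: [0.565, 0.825, 0.0, 0.0]
force: [1.7, -0.6, 6.1]
gripper_width: 0.0112
```

```bash
python3 s.py
```

```text
{'time': 11.95, 'eef_pos': [0.582, 0.1209, 0.1598], 'force': [1.2774, -0.2186, 5.909], 'ft_torque': [-0.0077, -0.0806, -0.0056]} std [0. 0. 0.] yaw_y 21.12 base z 0.0586 j7 0.25
```

Call:
step_arm(steps=[{"linear": [0,0,0],"turn": -4,"gripper": 5},{"linear": [0,0,0],"turn": -8,"gripper": 5},{"linear": [0,0,0],"turn": -10,"gripper": 5},{"linear": [0,0,0],"turn": -10,"gripper": 5}])

```text
time: 12.4
eef_pos: [0.5821, 0.1209, 0.1598]
tool_rot: [0.491, 0.871, 0.0, 0.0]
force: [1.2, -0.2, 5.3]
gripper_width: 0.0114
```

Call:
step_arm(steps=[{"linear": [0,0,0],"turn": -4,"gripper": 5},{"linear": [0,0,0],"turn": -8,"gripper": 5},{"linear": [0,0,0],"turn": -10,"gripper": 5},{"linear": [0,0,0],"turn": -10,"gripper": 5}])

```text
time: 12.8
eef_pos: [0.582, 0.1209, 0.1598]
tool_rot: [0.413, 0.911, 0.0, 0.0]
force: [0.5, -1.1, 6.7]
gripper_width: 0.0112
```

Call:
step_arm(steps=[{"linear": [0,0,0],"turn": -4,"gripper": 5},{"linear": [0,0,0],"turn": -8,"gripper": 5},{"linear": [0,0,0],"turn": -10,"gripper": 5},{"linear": [0,0,0],"turn": -10,"gripper": 5}])

```text
time: 13.2
eef_pos: [0.5821, 0.1209, 0.1598]
tool_rot: [0.332, 0.943, 0.0, 0.0]
force: [0.5, 1.2, 5.8]
gripper_width: 0.0112
```

```bash
python3 s.py
```

```text
{'time': 13.3, 'eef_pos': [0.582, 0.1209, 0.1598], 'force': [0.9937, -0.1919, 6.2181], 'ft_torque': [-0.0607, -0.1732, -0.0475]} std [0. 0. 0.] yaw_y 51.11 base z 0.0586 j7 0.611
```

Call:
step_arm(steps=[{"linear": [0,0,0],"turn": -4,"gripper": 5},{"linear": [0,0,0],"turn": -8,"gripper": 5},{"linear": [0,0,0],"turn": -10,"gripper": 5},{"linear": [0,0,0],"turn": -10,"gripper": 5}])

```text
time: 13.75
eef_pos: [0.5821, 0.1209, 0.1598]
tool_rot: [0.249, 0.969, 0.0, 0.0]
force: [0.9, -0.2, 6.5]
gripper_width: 0.0111
```

```bash
python3 s.py
```

```text
{'time': 13.85, 'eef_pos': [0.582, 0.1209, 0.1598], 'force': [0.7224, -1.0681, 6.566], 'ft_torque': [-0.0843, -0.1827, -0.0522]} std [0. 0. 0.] yaw_y 61.1 base z 0.0586 j7 0.732
```

Call:
step_arm(steps=[{"linear": [0,0,0],"turn": -4,"gripper": 5},{"linear": [0,0,0],"turn": -8,"gripper": 5},{"linear": [0,0,0],"turn": -10,"gripper": 5},{"linear": [0,0,0],"turn": -10,"gripper": 5}])

```text
time: 14.3
eef_pos: [0.582, 0.1208, 0.1596]
tool_rot: [0.164, 0.986, -0.0, 0.0]
force: [0.4, -1.6, 5.9]
gripper_width: 0.0112
```

```bash
python3 s.py
```

```text
{'time': 14.4, 'eef_pos': [0.5819, 0.1208, 0.1597], 'force': [0.6359, -1.407, 5.5264], 'ft_torque': [-0.4227, -0.1785, -0.0375]} std [0. 0. 0.] yaw_y 71.04 base z 0.0585 j7 0.853
```

Call:
step_arm(steps=[{"linear": [0,0,0],"turn": -3,"gripper": 5},{"linear": [0,0,0],"turn": -6,"gripper": 5},{"linear": [0,0,0],"turn": -6,"gripper": 5}])

```text
time: 14.75
eef_pos: [0.582, 0.1208, 0.1596]
tool_rot: [0.112, 0.994, -0.0, 0.0]
force: [0.8, -2.0, 4.5]
gripper_width: 0.0114
```

```bash
python3 s.py
```

```text
{'time': 14.85, 'eef_pos': [0.582, 0.1208, 0.1596], 'force': [1.6769, -2.665, 4.6463], 'ft_torque': [-0.7196, -0.5574, -0.0255]} std [0. 0. 0.] yaw_y 76.99 base z 0.0584 j7 0.926
```

Call:
step_arm(steps=[{"linear": [-0.4,-0.4,0],"turn": 0,"gripper": 5},{"linear": [-0.4,-0.4,0.3],"turn": -3,"gripper": 5},{"linear": [-0.4,-0.4,0.3],"turn": -3,"gripper": 5}])

```text
time: 15.2
eef_pos: [0.5822, 0.1206, 0.1593]
tool_rot: [0.086, 0.996, -0.0, 0.0]
force: [1.6, -2.3, 5.0]
gripper_width: 0.0109
```

```bash
python3 s.py
```

```text
{'time': 15.3, 'eef_pos': [0.5822, 0.1207, 0.1593], 'force': [1.0395, -1.8732, 5.5719], 'ft_torque': [-0.4891, -0.405, -0.0107]} std [0. 0. 0.] yaw_y 80.05 base z 0.0581 j7 0.964
```

Call:
step_arm(steps=[{"linear": [-0.3,-0.3,0.3],"turn": 0,"gripper": 5},{"linear": [-0.3,-0.3,0.6],"turn": 0,"gripper": 5},{"linear": [-0.3,-0.3,0.6],"turn": 0,"gripper": 5}])

```text
time: 15.65
eef_pos: [0.5822, 0.1209, 0.1586]
tool_rot: [0.087, 0.996, 0.0, -0.0]
force: [-0.1, 3.9, 0.1]
gripper_width: 0.0109
```

```bash
python3 s.py
```

```text
{'time': 15.75, 'eef_pos': [0.5822, 0.1211, 0.1585], 'force': [1.1451, 4.7041, 0.7583], 'ft_torque': [1.076, -0.2663, 0.0412]} std [0. 0. 0.] yaw_y 80.1 base z 0.0573 j7 0.965
```

Call:
step_arm(steps=[{"linear": [0,0.4,0.3],"turn": 0,"gripper": 5},{"linear": [0,0.4,0.7],"turn": 0,"gripper": 5},{"linear": [0,0.4,1],"turn": 0,"gripper": 5},{"linear": [0,0.4,1],"turn": 0,"gripper": 5}])

```text
time: 16.2
eef_pos: [0.5825, 0.1211, 0.1577]
tool_rot: [0.086, 0.996, 0.0, 0.0]
force: [1.0, 5.7, 3.8]
gripper_width: 0.0111
```

```bash
python3 s.py
```

```text
{'time': 16.3, 'eef_pos': [0.5825, 0.1211, 0.1577], 'force': [0.391, 5.856, 3.5816], 'ft_torque': [1.4051, -0.2749, 0.0463]} std [0. 0. 0.] yaw_y 80.12 base z 0.0565 j7 0.964
```

Call:
step_arm(steps=[{"linear": [0,0.6,0.3],"turn": 0,"gripper": 5},{"linear": [0,0.6,0.7],"turn": 0,"gripper": 5},{"linear": [0,0.6,1],"turn": 0,"gripper": 5},{"linear": [0,0.6,1],"turn": 0,"gripper": 5}])

```text
time: 16.75
eef_pos: [0.5826, 0.1213, 0.1566]
tool_rot: [0.086, 0.996, 0.0, 0.0]
force: [3.1, 4.8, 3.1]
gripper_width: 0.0114
```

```bash
python3 s.py
```

```text
{'time': 16.85, 'eef_pos': [0.5826, 0.1213, 0.1566], 'force': [2.0994, 4.457, 2.3376], 'ft_torque': [1.0678, -0.6995, 0.0582]} std [0. 0. 0.] yaw_y 80.11 base z 0.0554 j7 0.964
```

Call:
step_arm(steps=[{"linear": [-0.2,0.4,0.3],"turn": 0,"gripper": 5},{"linear": [-0.2,0.4,0.7],"turn": 0,"gripper": 5},{"linear": [-0.2,0.4,1],"turn": 0,"gripper": 5},{"linear": [-0.2,0.4,1],"turn": 0,"gripper": 5}])

```text
time: 17.3
eef_pos: [0.5823, 0.1211, 0.155]
tool_rot: [0.086, 0.996, -0.001, -0.001]
force: [1.4, -0.0, -5.1]
gripper_width: 0.0114
```

```bash
python3 s.py
```

```text
{'time': 17.4, 'eef_pos': [0.5824, 0.1212, 0.1551], 'force': [0.6327, -0.074, -6.4355], 'ft_torque': [0.0039, -0.0847, -0.0311]} std [0. 0. 0.] yaw_y 80.1 base z 0.0539 j7 0.963
```

Call:
step_arm(steps=[{"linear": [0,0,0.4],"turn": 0,"gripper": 5},{"linear": [0,0,0.8],"turn": 0,"gripper": 5},{"linear": [0,0,0.8],"turn": 0,"gripper": 5}])

```text
time: 17.75
eef_pos: [0.5828, 0.1216, 0.1548]
tool_rot: [0.086, 0.996, -0.0, 0.0]
force: [-0.6, 0.1, -1.9]
gripper_width: 0.0112
```

```bash
python3 s.py
```

```text
{'time': 17.85, 'eef_pos': [0.5828, 0.1216, 0.1549], 'force': [-0.2786, -0.2815, -2.1056], 'ft_torque': [0.0215, 0.0803, 0.029]} std [0. 0. 0.] yaw_y 80.12 base z 0.0537 j7 0.963
```

Call:
step_arm(steps=[{"linear": [0,0,0.5],"turn": 0,"gripper": 5},{"linear": [0,0,0.7],"turn": 3,"gripper": 5},{"linear": [0,0,0.9],"turn": 6,"gripper": 5},{"linear": [0,0,0.9],"turn": 6,"gripper": 5}])

```text
time: 18.3
eef_pos: [0.5828, 0.1217, 0.154]
tool_rot: [0.139, 0.99, -0.0, 0.0]
force: [0.3, -0.0, -0.5]
gripper_width: 0.0113
```

```bash
python3 s.py
```

```text
{'time': 18.4, 'eef_pos': [0.5828, 0.1217, 0.154], 'force': [-0.0949, 0.1982, -0.2975], 'ft_torque': [-0.0092, -0.0149, -0.0183]} std [0. 0. 0.] yaw_y 74.19 base z 0.0528 j7 0.89
```

Call:
step_arm(steps=[{"linear": [0,0,0.28],"turn": 4,"gripper": 5},{"linear": [0,0,0.55],"turn": 8,"gripper": 5},{"linear": [0,0,0.82],"turn": 12,"gripper": 5},{"linear": [0,0,0.82],"turn": 12,"gripper": 5}])

```text
time: 18.85
eef_pos: [0.5828, 0.1217, 0.1531]
tool_rot: [0.241, 0.971, -0.0, 0.0]
force: [-0.1, -0.0, -1.3]
gripper_width: 0.0112
```

```bash
python3 s.py
```

```text
{'time': 18.95, 'eef_pos': [0.5828, 0.1216, 0.1531], 'force': [-0.0735, 0.0313, -0.4667], 'ft_torque': [0.0158, -0.0029, -0.0028]} std [0. 0. 0.] yaw_y 62.26 base z 0.0519 j7 0.745
```

Call:
step_arm(steps=[{"linear": [0,0,0.28],"turn": 4,"gripper": 5},{"linear": [0,0,0.55],"turn": 8,"gripper": 5},{"linear": [0,0,0.82],"turn": 12,"gripper": 5},{"linear": [0,0,1.1],"turn": 16,"gripper": 5},{"linear": [0,0,1.37],"turn": 20,"gripper": 5},{"linear": [0,0,1.37],"turn": 20,"gripper": 5}])

```text
time: 19.6
eef_pos: [0.5827, 0.1217, 0.1517]
tool_rot: [0.406, 0.914, -0.0, -0.0]
force: [0.3, 0.5, -0.6]
gripper_width: 0.011
```

```bash
python3 s.py
```

```text
{'time': 19.7, 'eef_pos': [0.5828, 0.1216, 0.1517], 'force': [0.129, -0.0616, -0.6731], 'ft_torque': [-0.0093, -0.0228, -0.0361]} std [0. 0. 0.] yaw_y 42.28 base z 0.0505 j7 0.504
```

Call:
step_arm(steps=[{"linear": [0,0,0.28],"turn": 4,"gripper": 5},{"linear": [0,0,0.55],"turn": 8,"gripper": 5},{"linear": [0,0,0.82],"turn": 12,"gripper": 5},{"linear": [0,0,1.1],"turn": 16,"gripper": 5},{"linear": [0,0,1.1],"turn": 16,"gripper": 5}])

```text
time: 20.25
eef_pos: [0.5827, 0.1216, 0.1506]
tool_rot: [0.529, 0.849, -0.0, -0.0]
force: [0.4, 0.6, -1.0]
gripper_width: 0.0114
```

```bash
python3 s.py
```

```text
{'time': 20.35, 'eef_pos': [0.5828, 0.1216, 0.1506], 'force': [-0.3642, -0.0142, -0.6017], 'ft_torque': [0.0143, -0.0025, 0.0025]} std [0. 0. 0.] yaw_y 26.29 base z 0.0494 j7 0.313
```

Call:
step_arm(steps=[{"linear": [0,0,0.28],"turn": 4,"gripper": 5},{"linear": [0,0,0.55],"turn": 8,"gripper": 5},{"linear": [0,0,0.82],"turn": 12,"gripper": 5},{"linear": [0,0,0.82],"turn": 12,"gripper": 5}])

```text
time: 20.8
eef_pos: [0.5827, 0.1217, 0.1498]
tool_rot: [0.615, 0.789, -0.0, 0.0]
force: [0.4, 0.4, -0.6]
gripper_width: 0.011
```

```bash
python3 s.py
```

```text
{'time': 20.9, 'eef_pos': [0.5828, 0.1216, 0.1498], 'force': [0.0812, -0.262, -0.9029], 'ft_torque': [0.0323, -0.0162, -0.0145]} std [0. 0. 0.] yaw_y 14.29 base z 0.0486 j7 0.17
```

Call:
step_arm(steps=[{"linear": [0,0,0.28],"turn": 4,"gripper": 5},{"linear": [0,0,0.55],"turn": 8,"gripper": 5},{"linear": [0,0,0.55],"turn": 8,"gripper": 5}])

```text
time: 21.25
eef_pos: [0.5828, 0.1216, 0.1492]
tool_rot: [0.668, 0.744, -0.0, 0.0]
force: [-0.0, -0.6, -1.2]
gripper_width: 0.0109
```

```bash
python3 s.py
```

```text
{'time': 21.35, 'eef_pos': [0.5828, 0.1216, 0.1492], 'force': [-0.0679, 0.1566, -1.2623], 'ft_torque': [0.0066, 0.0069, 0.0051]} std [0. 0. 0.] yaw_y 6.28 base z 0.048 j7 0.074
```

Call:
step_arm(steps=[{"linear": [0,0,0.28],"turn": 4,"gripper": 5},{"linear": [0,0,0.55],"turn": 8,"gripper": 5},{"linear": [0,0,0.55],"turn": 8,"gripper": 5}])

```text
time: 21.7
eef_pos: [0.5831, 0.1216, 0.1492]
tool_rot: [0.719, 0.695, 0.0, 0.0]
force: [-0.3, -0.9, 7.4]
gripper_width: 0.0112
```

```bash
python3 s.py
```

```text
{'time': 21.8, 'eef_pos': [0.5831, 0.1216, 0.1492], 'force': [0.3225, -0.0595, 6.1182], 'ft_torque': [-0.0202, 0.0579, -0.1902]} std [0. 0. 0.] yaw_y -1.78 base z 0.048 j7 -0.023
```

Call:
step_arm(steps=[{"linear": [0,0,0],"turn": 4,"gripper": 5},{"linear": [0,0,0],"turn": 8,"gripper": 5},{"linear": [0,0,0],"turn": 8,"gripper": 5}])

```text
time: 22.15
eef_pos: [0.5831, 0.1216, 0.1492]
tool_rot: [0.766, 0.643, 0.0, 0.0]
force: [-1.1, -0.1, 6.1]
gripper_width: 0.011
```

```bash
python3 s.py
```

```text
{'time': 22.25, 'eef_pos': [0.5831, 0.1216, 0.1492], 'force': [-0.3488, 0.1518, 6.1574], 'ft_torque': [0.0253, 0.0913, -0.2245]} std [0. 0. 0.] yaw_y -9.78 base z 0.048 j7 -0.12
```

Call:
step_arm(steps=[{"linear": [0,0,0],"turn": 3,"gripper": 5},{"linear": [0,0,0],"turn": 6,"gripper": 5},{"linear": [0,0,0],"turn": 6,"gripper": 5}])

```text
time: 22.6
eef_pos: [0.583, 0.1217, 0.1491]
tool_rot: [0.798, 0.603, 0.0, 0.0]
force: [-0.5, 0.6, 6.8]
gripper_width: 0.011
```

```bash
python3 s.py
```

```text
{'time': 22.7, 'eef_pos': [0.583, 0.1217, 0.1491], 'force': [-0.8994, 0.4, 6.4882], 'ft_torque': [-0.0092, 0.1042, 0.29]} std [0. 0. 0.] yaw_y -15.74 base z 0.0479 j7 -0.193
```

Call:
step_arm(steps=[{"linear": [0,0,-0.3],"turn": 0,"gripper": 20},{"linear": [0,0,-0.3],"turn": 0,"gripper": 40},{"linear": [0,0,-0.3],"turn": 0,"gripper": 50},{"linear": [0,0,-0.3],"turn": 0,"gripper": 50},{"linear": [0,0,-0.3],"turn": 0,"gripper": 50},{"linear": [0,0,-30],"turn": 0,"gripper": 50},{"linear": [0,0,-70],"turn": 0,"gripper": 50},{"linear": [0,0,-110],"turn": 0,"gripper": 50},{"linear": [0,0,-110],"turn": 0,"gripper": 50}])

```text
time: 23.65
eef_pos: [0.584, 0.1216, 0.2633]
tool_rot: [0.798, 0.603, 0.003, 0.002]
force: [-0.1, 1.1, -0.3]
gripper_width: 0.0501
```

```bash
python3 s.py; python3 - <<'E'
from h import *
S=bot.get_image("scene");T=bot.get_image("top")
print("flange",fit(S,.583,.1216,.045,.052,.008)[0],"foot",fit(S,.583,.1216,.066,.012,.008)[0])
cv2.imwrite("pics/end.png",cv2.resize(S["frame"][120:230,310:420],None,fx=5,fy=5,interpolation=2))
E
```

```text
{'time': 23.75, 'eef_pos': [0.5829, 0.1217, 0.2594], 'force': [-0.153, -0.1246, -0.7084], 'ft_torque': [-0.0464, -0.0027, -0.0065]} std [0.0003 0.     0.001 ] yaw_y -15.88 base z 0.1582 j7 -0.245
flange [0.58384843 0.12144065] foot [0.58645921 0.11943203]
```

View pics/end.png

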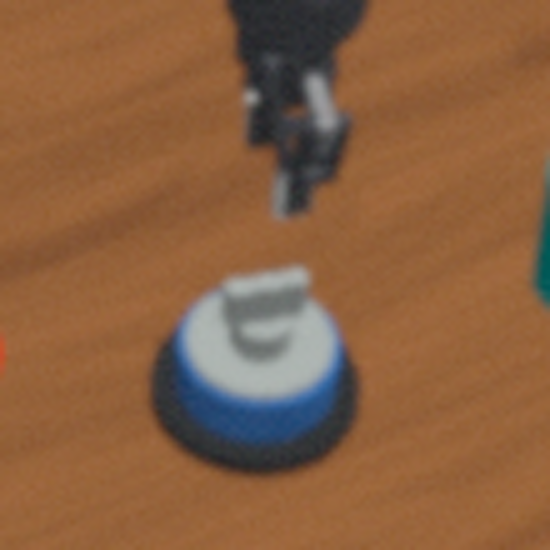

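The nut lies flat on the roll (flange centre at crop 262,343) and the gripper is clear above it. Handing in.

```bash
python3 -c "
from cell import bot
print(bot.job_done())"
```

```text
the job is handed in; nothing more can be done
None
```

The grey winged nut is on the stud with its flange down on the blue roll. I let go of it, backed the gripper clear, and handed in at about 24 s; no verdict was reported.

- **Thread start:** I set the nut on the stud and felt the lands at about 59 mm. I turned it about 67° anticlockwise, re-centring on the side forces, until it dropped to about 54 mm. That is inside the band for the first check.
- **Running down:** I turned it clockwise in short stages. The flange met the roll at an estimated 48.0 mm after about 80°. Another 14° brought the turning load up to about 0.3 N m, and I stopped there instead of using the full 30° of snugging. The highest wrist force I read during the job was about 7.5 N.
- **Last checks:** The final picture shows the flange flat on the roll and the gripper free above it. I never went near the stapler, cup or bottle.
- **What disagreed:**
  - The scene camera put the flange centre about 3 mm from its fit of the foot. The foot fit was already off towards the camera before I placed the nut, and the arm's own position and the thread run agree with the nut being centred.
  - The turning load briefly read with the opposite sign when the flange first touched the roll, which I can't explain.
  - The underside heights come from the arm's position and the grasp, so they may be off by about 0.7 mm.

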